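# Wedge the file rack tight

## Task

Take the yellow wedge out of its holder, stand it thin end down in the slot of the file rack's tie rail with its flat back to the rack board, and let go of it there before driving it. Then tap or press it down from the top, gently, until it stops going in and is wedged tight, and leave it so. Leave the other things on the counter where they are.

Things in the scene. Friction and masses are not known exactly. Their poses are not given: they have to be found in the camera images.
- wedge_mid (a point): Yellow wedge, 100 mm tall, 24 mm wide, about 70 g, standing thin end down in the dark holder, leaning a few degrees at most. This point is its centre, half-way up. z points up to the thick end; +x out of its flat upright back, which lies 10.5 mm from this point; -x to its sloping face; y across its two flat parallel sides, 24 mm apart: grip these.
- wedge_top (a point): On the wedge's flat top, 50 mm above wedge_mid. The top face reaches from here 10.5 mm to +x and 19.5 mm to -x, 12 mm either way along y.
- wedge_foot (a point): On the wedge's foot, 50 mm below wedge_mid. Along x the wedge is 12 mm thick at the foot and 30 mm at the top (0.18 mm more per mm of height), all the thickening on the -x side. The lowest 6 mm narrow to 18 mm wide, to lead it in.
- wedge_slope (a point): Point on the wedge's sloping face, half-way up, 10.5 mm to -x of wedge_mid.
- wedge: The yellow wedge again; origin at the centre line of its foot, axes as for wedge_mid.
- holder: Fixed dark wooden block, 110 x 62 x 34 mm, with two pockets 28 mm deep: the wedge's 21 mm to -x of the block's centre, the dowel's 30 mm to +x. Origin under its centre.
- rack: Fixed plywood file rack with lying blue file boxes behind its front board (240 mm wide, 105 mm high). A brown tie rail stands about 47 mm out of the board towards the robot, its top 95 mm and its underside 55 mm above the counter, with an upright slot right through it. Origin on the counter under the middle of the board's face; +x into the rack, y along the board.
- slot_mouth (a point): Slot's mouth, level with the rail's top, 10.5 mm in front of the board's face; axes as the rack's. Along x the slot runs from the board to the rail's end wall, which slopes like the wedge: about 23 mm at the mouth, up to 3 mm more or less from start to start. Along y it is 34 mm wide. A wedge with its foot straight below this point and its axes turned alike has its back on the board.
- slot_pads (a point): In the slot, 12 mm below the mouth, midway between two sprung rubber pads about 23 mm apart along y that grip the wedge's sides. Its foot meets them 4 to 10 mm below the mouth and passes with 5 to 15 N. From 25 mm below the mouth it stays where it is let go, and slides on only when pushed with some 4 to 10 N.
- slot_bottom (a point): Lower end of the slot, 40 mm below the mouth, open below. The wedge stops when it jams between the board and the end wall, its foot anywhere from 44 to 82 mm below the mouth (not known beforehand). A press or tap of 15 to 20 N leaves it tight there once it no longer moves; it may straighten after a tap and need another. Much over 25 N may split the rail.
- dowel: round pale wooden dowel, 14 mm thick and 75 mm tall, standing in the holder's other pocket, 52 mm behind the wedge; origin at the centre of its foot
- mug: white mug, 76 mm across the rim, 90 mm tall; origin under its centre
- stapler: red and black stapler, 130 x 34 x 46 mm; origin under its centre
- tape: flat roll of amber tape, 90 mm across, 24 mm high; origin under its centre
- stamp: dark wooden hand stamp, 40 mm across, 74 mm tall; origin under its centre
- calculator: grey calculator, 150 x 100 x 18 mm, lying flat; origin under its centre
There are look-alikes about, which are no part of the job. Several things have the shape of the wedge; the one meant has the colours described above.

How it is judged:
By the outcome, as a careful person would: the job done as asked, in the order asked, and still so for the second after the job is handed in, with the robot touching nothing.
It also fails if it takes over 58 s, if anything falls off the work surface, if the arm or the gripper's body presses on something with over 40 N, if the wrist force passes 120 N, or if a joint passes its speed limit or range.

## Robot

A 6-joint arm with a two-finger parallel gripper is mounted at the origin on the work surface. World frame = base frame: x ahead of the robot, y to its left, z up, the work surface at z = 0. Lengths are in m, angles in degrees, forces in N, time in s.
With the tool pointing down it reaches from about 0.3 to 0.75 m from the base axis. Payload 8.5 kg.
Tool frame: the origin (TCP) lies on the mounting face of the last link; the fingertips stand 173 mm ahead of it and the grasp point (between the pads) lies 155 mm ahead of it (env.tips_ahead is the distance from the TCP to the fingertips, in m); z points along the fingers, x is the direction in which the jaws open and shut, and the axes are right-handed (so a half turn about z gives the same grasp; the last joint's range is limited). The gripper opens to 85 mm and grips with 20 to 120 N. Pads are 22 mm wide; open, the fingers measure 114 mm over their backs; the gripper's body (76 mm by 85 mm) begins 54 mm behind the grasp point. The pads swing forward as they close: fully open they stand 13 mm farther back than shut.
Start: joints at [52.351, 21.807, 74.336, -0, 83.858, -12.336], TCP at [0.235, 0.497, 0.405] pointing down, gripper open.
Joint ranges: [-178.18, 178.18], [-50.72, 133.34], [12.68, 142.11], [-81.47, 261.47], [9.98, 163.14], [-165.26, 165.26]. Speed limits (degrees/s): [136.94, 136.94, 180, 180, 180, 180].

## Interface

Orientations are given as a 3x3 rotation matrix whose columns are the frame's x, y, z axes.
In Python, from rig import env gives the robot as it stands. The module is installed in compiled form; this text tells all that it offers.
- The arm moves only by the tool step_arm, never from a script. Its argument "increments" is a list of rows, each an object of numbers: "x", "y", "z": the shift along the tool's x, y, z in cm; "wx", "wy", "wz": the turn, a rotation vector about the tool's x, y, z in rad; "gripper": the finger opening in cm, from 0 to 8.54. A call has 1 to 20 rows; each row shifts and turns the commanded pose from where the row before left it, along the tool's axes as they then stand; what a row does not reach is not made up. A row lasts 1/10 s, in which the tool goes at most 50 mm and 8.59 degrees, less where a joint would pass 70% of its speed; a pose out of reach is approached as far as the arm can. A call with a gripper value outside its range is refused whole. The fingers move at their own pace and stop on an object; "newtons" is the grip in N (left out, the last holds). Time passes only in rows, so rows that do not move let the fingers close. It gives the time, the measured TCP pose, the force and the opening at its end, in the units of the state.
- env.observe(): the state, without advancing time (a new reading comes with each control period).
- env.get_image(name): name is "side" or "top" or "wrist"; returns a dict with "color" (400x640x3 uint8, blue, green, red), "camera_matrix" (3x3 intrinsics, pixels), "rvec" (rotation vector, rad) and "tvec" (3), from world to camera coordinates, as OpenCV has them. Camera axes: x right, y down, z forward; pixel columns grow to the right and rows downward; lengths in m; the calibration is good to about 2 mm. A picture is of the moment at which its call begins. There is no depth.
- env.close_job(): hands the job in, once; it reports no verdict.
The state is a dict: "time_s": time; "q": joint angles; "qvel": joint speeds; "joint_efforts": joint torques, N m; "position": TCP position; "tool_rot": TCP orientation; "ft_force": force on the tool from outside, world axes, zero at the start; "wrist_torque": the same for the moment, N m; "grip_width": finger opening in m.
Only numpy, scipy, OpenCV 4.12 (cv2) and the standard library are available. Lean on these libraries where they do the work, as an engineer would, in place of code of your own. Each camera call takes 0.05 s, during which the arm holds its last target. There are 200 camera calls.

## Working session

There is one attempt and no reset: what is moved stays moved. The work goes in short steps, Python scripts to look and compute and a tool call to move; the robot and the scene stay as the last step left them, time stands still between calls to the robot, and variables do not carry over. Pictures are saved under pics/ and viewed, about 8 in all and at most 12, crops included, and the job is handed in when it is done.

Besides the shell and the picture viewer there is one more tool, called after ">>>" as name([rows], argument=value, ...), one row to a line, values as JSON. step_arm: Moves the arm, as the interface text tells. Its arguments: {"type":"object","properties":{"increments":{"type":"array"},"newtons":{"type":"number"}},"required":["increments"]}

```bash
mkdir -p pics
python3 - <<'E'
from rig import env
import cv2
for n in ["top","side"]:
    d=env.get_image(n); cv2.imwrite(f"pics/{n}0.png",d["color"])
    import numpy as np
    R=cv2.Rodrigues(np.array(d["rvec"]))[0]; print(n,d["camera_matrix"],-R.T@np.array(d["tvec"]).ravel(),R)
o=env.observe(); print(o)
E
```

```text
top [[406.24668649   0.         327.48328576]
 [  0.         406.24668649 197.2835762 ]
 [  0.           0.           1.        ]] [ 0.38210012 -0.00857265  1.11662768] [[-0.00111196 -0.9999925  -0.00370866]
 [-0.9958065   0.00144655 -0.09147307]
 [ 0.09147775  0.00359139 -0.99580064]]
side [[418.74354852   0.         330.20553753]
 [  0.         418.74354852 199.31647155]
 [  0.           0.           1.        ]] [-0.10846904 -0.65645998  0.63842463] [[ 0.73633041 -0.67641793  0.01662275]
 [-0.34851274 -0.40021032 -0.84756744]
 [ 0.57996241  0.61829644 -0.53042729]]
{'time_s': 0.1, 'q': array([ 5.23506442e+01,  2.18366015e+01,  7.43801037e+01,  3.09817044e-04,
        8.38575654e+01, -1.23357781e+01]), 'qvel': array([-0.04634546, -0.18339703, -0.17644767,  0.05836087,  0.0207898 ,
       -0.07532751]), 'joint_efforts': array([ 3.98287171e-03, -4.49224734e+01, -2.31657171e+01, -2.05198307e-04,
        3.68445806e-03, -3.38599932e-06]), 'position': array([0.23513718, 0.49715113, 0.40418013]), 'tool_rot': array([[ 4.27572119e-01,  9.03980890e-01, -7.96052946e-04],
       [ 9.03980355e-01, -4.27572767e-01, -1.02305423e-03],
       [-1.26519203e-03, -2.82186759e-04, -9.99999160e-01]]), 'ft_force': array([2.2645628 , 0.68166646, 0.11850088]), 'wrist_torque': array([0.03477036, 0.00300507, 0.02312274]), 'grip_width': 0.0855225700105864}
```

View pics/top0.png

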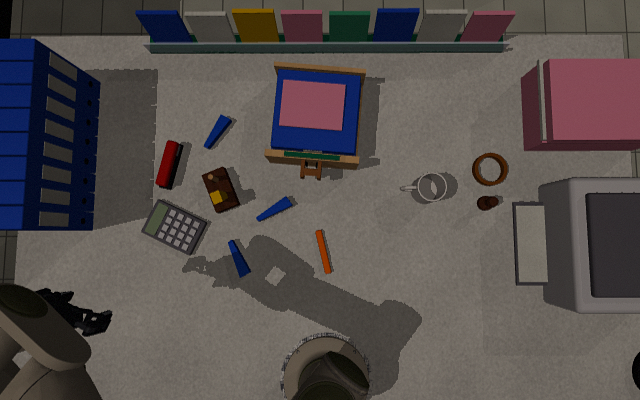

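View pics/side0.png

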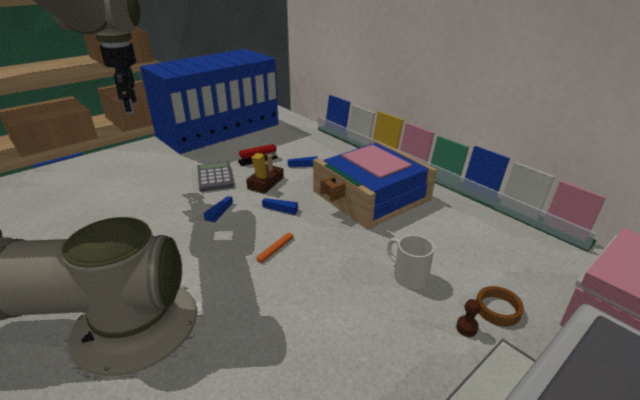

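The top view shows the holder at (220,190) with the yellow wedge at (216,197), and the rack rail at (311,170). In the side view the wedge is at (259,165) and the rail at (332,188). I'll look at enlarged crops next.

```bash
cat > h.py <<'E'
import numpy as np, cv2
def cam(d):
    return np.array(d["camera_matrix"]),cv2.Rodrigues(np.array(d["rvec"]))[0],np.array(d["tvec"]).ravel()
def atz(c,u,v,z):
    K,R,t=c; o=-R.T@t; r=R.T@np.linalg.inv(K)@[u,v,1]; return o+r*(z-o[2])/r[2]
def tri(cs,ps):
    A=np.zeros((3,3));b=np.zeros(3)
    for c,p in zip(cs,ps):
        K,R,t=c;o=-R.T@t;r=R.T@np.linalg.inv(K)@[*p,1];r/=np.linalg.norm(r);P=np.eye(3)-np.outer(r,r);A+=P;b+=P@o
    return np.linalg.solve(A,b)
def proj(c,X):
    K,R,t=c; p=K@(R@np.array(X)+t); return p[:2]/p[2]
E
python3 - <<'E'
import cv2,numpy as np
t=cv2.imread("pics/top0.png");s=cv2.imread("pics/side0.png")
def c(im,u,v,w,h,k):
    r=cv2.resize(im[v:v+h,u:u+w],None,fx=k,fy=k,interpolation=cv2.INTER_CUBIC)
    r=np.clip(r*1.5,0,255).astype(np.uint8)
    for i in range(0,w,10): cv2.putText(r,str(u+i),(i*k,8),0,.3,(255,255,255),1); r[::4,i*k]=255
    for i in range(0,h,10): cv2.putText(r,str(v+i),(0,i*k+8),0,.3,(255,255,255),1); r[i*k,::4]=255
    return r
a=np.hstack([c(t,195,160,50,60,7)[:420],c(t,260,140,64,60,7)[:420]][:2])
b=np.hstack([c(s,240,145,50,50,8),c(s,310,145,50,50,8)])
cv2.imwrite("pics/c1.png",a);cv2.imwrite("pics/c2.png",b);print(a.shape,b.shape)
E
```

```text
(420, 798, 3) (400, 800, 3)
```

View pics/c1.png

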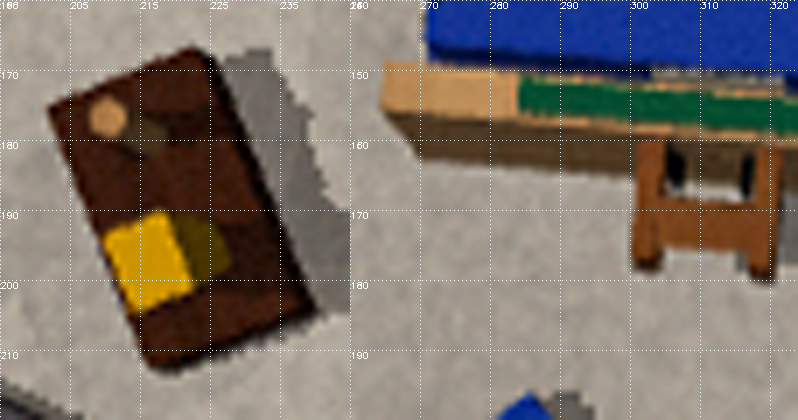

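View pics/c2.png

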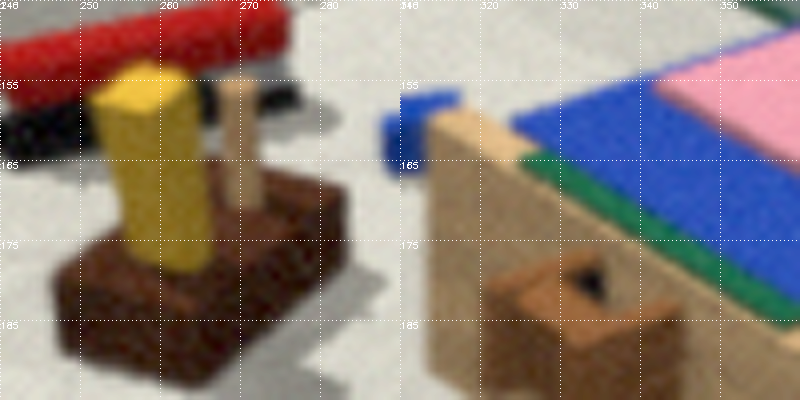

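The crops show the wedge's top face with corners at about (210,194), (218.5,190), (222.5,201) and (214,205). The dowel is at (210,177), and the slot spans u 304–317.5 and v 160–168. From these I'll work out positions.

Run:
```python
from rig import env
from h import *
c=cam(env.get_image("top")); s=cam(env.get_image("side"))
P=[atz(c,u,v,.106) for u,v in [(210,194),(218.5,190),(222.5,201),(214,205)]]
P=np.array(P);print(P.round(4),P.mean(0)); 
for i in range(4): print(np.linalg.norm(P[i]-P[i-1]).round(4))
e=(P[0]-P[3]+P[1]-P[2]);print("x axis yaw",np.degrees(np.arctan2(e[1],e[0])))
print("dowel",atz(c,210.3,176.7,.081))
H=np.array([atz(c,u,v,.034) for u,v in [(202,175),(223,166.5),(240,204),(217.5,213)]]);print(H.round(4));print("hold",H[0]-H[3])
# side: wedge top corners
for p in [(251,157),(257,153),(264,155.5),(258,159.5)]: print(atz(s,*p,.106).round(4))
print("rail sides",[atz(c,u,v,.095).round(4) for u,v in [(301,160),(320.5,161.5),(304,160.2),(317.5,161),(306,168),(316,169)]])
print("rail side",[atz(s,u,v,.095).round(4) for u,v in [(321,180),(331,188.5),(346,183),(333.5,177)]])
print("board left top",atz(c,264.5,156,.105),atz(s,314,159.5,.105))
print(env.observe()["tool_rot"].round(3))
```

```text
[[0.4836 0.2891 0.106 ]
 [0.4937 0.268  0.106 ]
 [0.466  0.2574 0.106 ]
 [0.456  0.2784 0.106 ]] [0.47482005 0.27323099 0.106     ]
0.0296
0.0233
0.0296
0.0233
x axis yaw 21.118722267426936
dowel [0.53089564 0.2968236  0.081     ]
[[0.5423 0.3332 0.034 ]
 [0.5654 0.2771 0.034 ]
 [0.4639 0.2293 0.034 ]
 [0.4399 0.289  0.034 ]]
hold [0.10245338 0.044206   0.        ]
[0.4572 0.2786 0.106 ]
[0.4848 0.2893 0.106 ]
[0.4906 0.2627 0.106 ]
[0.4633 0.2527 0.106 ]
rail sides [array([0.5714, 0.0625, 0.095 ]), array([0.5675, 0.0128, 0.095 ]), array([0.5709, 0.0548, 0.095 ]), array([0.5688, 0.0204, 0.095 ]), array([0.5508, 0.0497, 0.095 ]), array([0.5482, 0.0242, 0.095 ])]
rail side [array([0.5324, 0.0637, 0.095 ]), array([0.5224, 0.014 , 0.095 ]), array([0.5712, 0.009 , 0.095 ]), array([0.5685, 0.0541, 0.095 ])]
board left top [0.57997247 0.15403832 0.105     ] [0.58377727 0.15174036 0.105     ]
[[ 0.428  0.904 -0.001]
 [ 0.904 -0.428 -0.001]
 [-0.001 -0.    -1.   ]]
```

>>> step_arm([
  {"wz": -0.135},
  {"wz": -0.135},
  {"wz": -0.135},
  {"wz": -0.135},
  {"wz": -0.135},
  {"wz": -0.135},
  {"x": -2.95,"y": 1.48},
  {"x": -2.95,"y": 1.48},
  {"x": -2.95,"y": 1.48},
  {"x": -2.95,"y": 1.48},
  {"x": -2.95,"y": 1.48},
  {"x": -2.95,"y": 1.48},
  {"x": -2.95,"y": 1.48},
  {"x": -2.95,"y": 1.48},
  {"x": -2.95,"y": 1.48},
  {"x": -2.95,"y": 1.48},
  {},
  {},
])

```text
invalid input at $.increments[0]: expected keys x, y, z, wx, wy, wz, gripper
```

Run:
```python
from rig import env
from h import *
d=env.get_image("wrist");c=cam(d);cv2.imwrite("pics/w1.png",d["color"]);print(proj(c,[.479,.275,.106]),-c[1].T@c[2],c[1].T@[0,0,1],c[0]);o=env.observe();print(o["position"],o["tool_rot"],o["time_s"],o["ft_force"])
```

```text
[245.55038765 427.87320958] [0.16844135 0.52754303 0.37414683] [ 0.25892769 -0.12360409 -0.95795536] [[283.72028449   0.         318.68018804]
 [  0.         283.72028449 200.36722757]
 [  0.           0.           1.        ]]
[0.23516239 0.49716498 0.40446099] [[ 4.27568549e-01  9.03982836e-01 -4.09692997e-04]
 [ 9.03982695e-01 -4.27568721e-01 -5.26256222e-04]
 [-6.50898503e-04 -1.45344770e-04 -9.99999778e-01]] 0.25 [ 0.48873856 -0.03705969 -0.03327389]
```

View pics/w1.png

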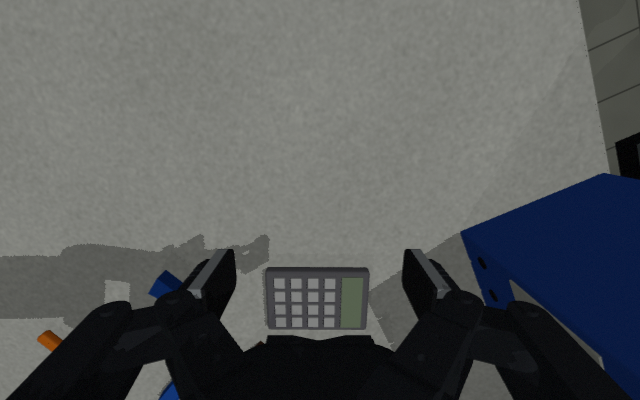

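The move was refused because every row needs all the keys, so the arm hasn't moved. This wrist view is still from the start pose, with the calculator between the fingers at (317,298). I'll resend the move with complete rows.

>>> step_arm([
  {"x": 0,"y": 0,"z": 0,"wx": 0,"wy": 0,"wz": -0.135,"gripper": 8.5},
  {"x": 0,"y": 0,"z": 0,"wx": 0,"wy": 0,"wz": -0.135,"gripper": 8.5},
  {"x": 0,"y": 0,"z": 0,"wx": 0,"wy": 0,"wz": -0.135,"gripper": 8.5},
  {"x": 0,"y": 0,"z": 0,"wx": 0,"wy": 0,"wz": -0.135,"gripper": 8.5},
  {"x": 0,"y": 0,"z": 0,"wx": 0,"wy": 0,"wz": -0.135,"gripper": 8.5},
  {"x": 0,"y": 0,"z": 0,"wx": 0,"wy": 0,"wz": -0.135,"gripper": 8.5},
  {"x": -2.95,"y": 1.48,"z": 0,"wx": 0,"wy": 0,"wz": 0,"gripper": 8.5},
  {"x": -2.95,"y": 1.48,"z": 0,"wx": 0,"wy": 0,"wz": 0,"gripper": 8.5},
  {"x": -2.95,"y": 1.48,"z": 0,"wx": 0,"wy": 0,"wz": 0,"gripper": 8.5},
  {"x": -2.95,"y": 1.48,"z": 0,"wx": 0,"wy": 0,"wz": 0,"gripper": 8.5},
  {"x": -2.95,"y": 1.48,"z": 0,"wx": 0,"wy": 0,"wz": 0,"gripper": 8.5},
  {"x": -2.95,"y": 1.48,"z": 0,"wx": 0,"wy": 0,"wz": 0,"gripper": 8.5},
  {"x": -2.95,"y": 1.48,"z": 0,"wx": 0,"wy": 0,"wz": 0,"gripper": 8.5},
  {"x": -2.95,"y": 1.48,"z": 0,"wx": 0,"wy": 0,"wz": 0,"gripper": 8.5},
  {"x": -2.95,"y": 1.48,"z": 0,"wx": 0,"wy": 0,"wz": 0,"gripper": 8.5},
  {"x": -2.95,"y": 1.48,"z": 0,"wx": 0,"wy": 0,"wz": 0,"gripper": 8.5},
  {"x": 0,"y": 0,"z": 0,"wx": 0,"wy": 0,"wz": 0,"gripper": 8.5},
  {"x": 0,"y": 0,"z": 0,"wx": 0,"wy": 0,"wz": 0,"gripper": 8.5},
])

```text
time_s: 2.05
position: [0.4796, 0.2749, 0.4045]
tool_rot: [[-0.359, 0.933, -0.001], [0.933, 0.359, 0.0], [0.0, -0.001, -1.0]]
ft_force: [-0.2, -0.2, 0.6]
grip_width: 0.0849
```

Run:
```python
from rig import env
from h import *
d=env.get_image("wrist");c=cam(d);p=proj(c,[.479,.275,.08]);print(p)
np.savez("w2.npz",K=c[0],R=c[1],t=c[2])
u,v=max(0,min(int(p[0])-80,480)),max(0,min(int(p[1])-75,250))
r=cv2.resize(d["color"][v:v+150,u:u+160],None,fx=5,fy=4,interpolation=cv2.INTER_CUBIC)
r=cv2.resize(d["color"][v:v+120,u:u+160],None,fx=5,fy=5,interpolation=cv2.INTER_CUBIC)
r=np.clip(r*1.5,0,255).astype(np.uint8)
for i in range(0,160,10): cv2.putText(r,str(u+i),(i*5,8),0,.3,(255,255,255),1); r[::5,i*5]=255
for i in range(0,120,10): cv2.putText(r,str(v+i),(0,i*5+8),0,.3,(255,255,255),1); r[i*5,::5]=255
cv2.imwrite("pics/w2.png",r);o=env.observe();print(o["position"],o["tool_rot"].round(4),o["time_s"],o["ft_force"])
```

```text
[319.45197823 187.35353485]
[0.4790832  0.27546283 0.40457993] [[-3.599e-01  9.330e-01 -6.000e-04]
 [ 9.330e-01  3.599e-01  0.000e+00]
 [ 3.000e-04 -6.000e-04 -1.000e+00]] 2.1 [-0.35340136  0.80599529 -0.04686131]
```

View pics/w2.png

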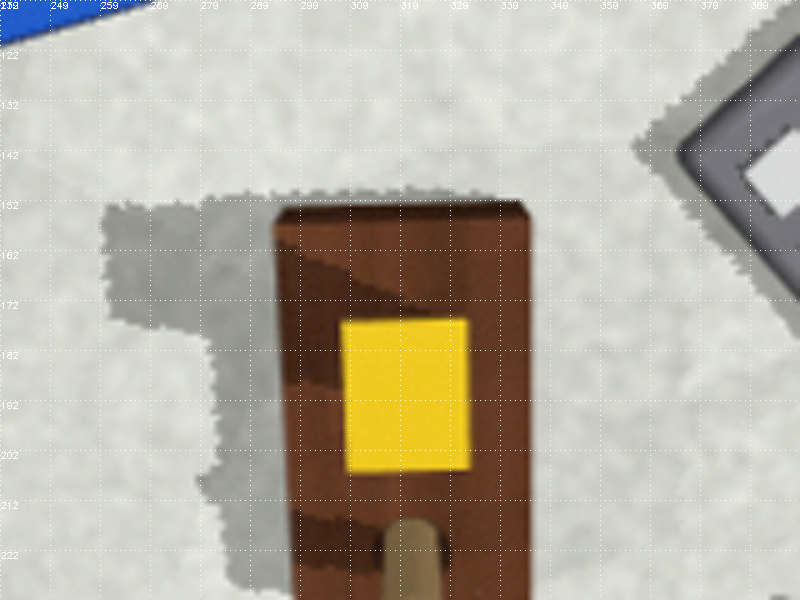

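The wrist crop shows the wedge's top face with corners at about (307,176.4), (332.4,175.6), (333,205.6) and (308.4,206.6). The dowel is behind it at (321,217).

Run:
```python
from h import *
f=np.load("w2.npz");c=(f["K"],f["R"],f["t"])
for z in (.104,.106):
  P=np.array([atz(c,u,v,z) for u,v in [(307,176.4),(332.4,175.6),(333,205.6),(308.4,206.6)]])
  print(P.round(4),P.mean(0).round(4),[np.linalg.norm(P[i]-P[i-1]).round(4) for i in range(4)])
  e=P[3]+P[2]-P[0]-P[1];g=P[0]+P[3]-P[1]-P[2];print(np.degrees(np.arctan2(e[1],e[0])),np.degrees(np.arctan2(g[1],g[0])))
P=np.array([atz(c,u,v,.034) for u,v in [(294,156.4),(345,155),(345.2,230),(298,230)]]);print(P.round(4))
```

```text
[[0.4675 0.2576 0.104 ]
 [0.458  0.2803 0.104 ]
 [0.4861 0.2922 0.104 ]
 [0.4959 0.2696 0.104 ]] [0.4769 0.2749 0.104 ] [np.float64(0.0308), np.float64(0.0246), np.float64(0.0305), np.float64(0.0246)]
22.907914389717888 -66.87966637535351
[[0.4671 0.2575 0.106 ]
 [0.4576 0.2801 0.106 ]
 [0.4856 0.2918 0.106 ]
 [0.4953 0.2694 0.106 ]] [0.4764 0.2747 0.106 ] [np.float64(0.0306), np.float64(0.0245), np.float64(0.0303), np.float64(0.0244)]
22.907914389717902 -66.87966637535351
[[0.465  0.2371 0.034 ]
 [0.4416 0.2935 0.034 ]
 [0.5307 0.3307 0.034 ]
 [0.5525 0.2737 0.034 ]]
```

Run:
```python
from rig import env
from h import *
d=env.get_image("side");s=cam(d);cv2.imwrite("pics/side1.png",d["color"])
for z in (.106,.06,.034): print(proj(s,[.4953,.2694,z]))
P=np.array([.4953,.2694,.036]);a=np.array([.921,.39,0])
print("px per 5mm along x",proj(s,P+.005*a)-proj(s,P))
y=cv2.cvtColor(d["color"],cv2.COLOR_BGR2HSV); m=(y[...,0]>18)&(y[...,0]<35)&(y[...,1]>150)
for r in range(150,184):
    q=np.nonzero(m[r,240:275])[0]; print(r,(q.min()+240,q.max()+240) if len(q) else "",end="; ")
```

```text
[263.99189048 154.24829995]
[265.04554766 168.4220578 ]
[265.62279836 176.18721316]
px per 5mm along x [ 0.89729715 -0.72781369]
150 ; 151 ; 152 ; 153 (np.int64(258), np.int64(258)); 154 (np.int64(255), np.int64(262)); 155 (np.int64(254), np.int64(264)); 156 (np.int64(253), np.int64(264)); 157 (np.int64(251), np.int64(264)); 158 (np.int64(251), np.int64(264)); 159 (np.int64(252), np.int64(264)); 160 (np.int64(251), np.int64(264)); 161 (np.int64(252), np.int64(264)); 162 (np.int64(252), np.int64(263)); 163 (np.int64(254), np.int64(263)); 164 (np.int64(254), np.int64(264)); 165 (np.int64(254), np.int64(264)); 166 (np.int64(254), np.int64(265)); 167 (np.int64(255), np.int64(265)); 168 (np.int64(255), np.int64(265)); 169 (np.int64(256), np.int64(265)); 170 (np.int64(256), np.int64(265)); 171 (np.int64(256), np.int64(265)); 172 (np.int64(256), np.int64(265)); 173 (np.int64(255), np.int64(265)); 174 (np.int64(256), np.int64(265)); 175 (np.int64(256), np.int64(265)); 176 (np.int64(256), np.int64(266)); 177 (np.int64(257), np.int64(265)); 178 (np.int64(260), np.int64(264)); 179 ; 180 ; 181 ; 182 ; 183 ;
```

>>> step_arm([
  {"x": 0,"y": 0,"z": 3.5,"wx": 0,"wy": 0,"wz": -0.033,"gripper": 8.5},
  {"x": 0,"y": 0,"z": 3.5,"wx": 0,"wy": 0,"wz": 0,"gripper": 8.5},
  {"x": 0,"y": 0,"z": 3.5,"wx": 0,"wy": 0,"wz": 0,"gripper": 8.5},
  {"x": 0,"y": 0,"z": 3.0,"wx": 0,"wy": 0,"wz": 0,"gripper": 8.5},
  {"x": 0,"y": 0,"z": 2.0,"wx": 0,"wy": 0,"wz": 0,"gripper": 8.5},
  {"x": 0,"y": 0,"z": 1.05,"wx": 0,"wy": 0,"wz": 0,"gripper": 6},
  {"x": 0,"y": 0,"z": 0,"wx": 0,"wy": 0,"wz": 0,"gripper": 4},
  {"x": 0,"y": 0,"z": 0,"wx": 0,"wy": 0,"wz": 0,"gripper": 3},
  {"x": 0,"y": 0,"z": 0,"wx": 0,"wy": 0,"wz": 0,"gripper": 3},
  {"x": 0,"y": 0,"z": 0,"wx": 0,"wy": 0,"wz": 0,"gripper": 2},
  {"x": 0,"y": 0,"z": 0,"wx": 0,"wy": 0,"wz": 0,"gripper": 2},
  {"x": 0,"y": 0,"z": 0,"wx": 0,"wy": 0,"wz": 0,"gripper": 2},
  {"x": 0,"y": 0,"z": 0,"wx": 0,"wy": 0,"wz": 0,"gripper": 2},
  {"x": 0,"y": 0,"z": 0,"wx": 0,"wy": 0,"wz": 0,"gripper": 2},
], newtons=50)

```text
time_s: 3.55
position: [0.4796, 0.2754, 0.2404]
tool_rot: [[-0.39, 0.921, 0.002], [0.921, 0.39, 0.001], [0.0, 0.002, -1.0]]
ft_force: [-1.8, 0.4, 7.1]
grip_width: 0.0234
```

>>> step_arm([
  {"x": 0,"y": 0,"z": -0.5,"wx": 0,"wy": 0,"wz": 0,"gripper": 2},
  {"x": 0,"y": 0,"z": -1,"wx": 0,"wy": 0,"wz": 0,"gripper": 2},
  {"x": 0,"y": 0,"z": -1.5,"wx": 0,"wy": 0,"wz": 0,"gripper": 2},
  {"x": 0,"y": 0,"z": -2,"wx": 0,"wy": 0,"wz": 0,"gripper": 2},
  {"x": 0,"y": 0,"z": -3,"wx": 0,"wy": 0,"wz": 0,"gripper": 2},
  {"x": 0,"y": 0,"z": -3,"wx": 0,"wy": 0,"wz": 0,"gripper": 2},
  {"x": 0,"y": 0,"z": -3,"wx": 0,"wy": 0,"wz": 0,"gripper": 2},
  {"x": 0,"y": 0,"z": -3,"wx": 0,"wy": 0,"wz": 0,"gripper": 2},
  {"x": 0,"y": 0,"z": -1,"wx": 0,"wy": 0,"wz": 0,"gripper": 2},
  {"x": 0,"y": 0,"z": 0,"wx": 0,"wy": 0,"wz": 0,"gripper": 2},
  {"x": 0,"y": 0,"z": 0,"wx": 0,"wy": 0,"wz": 0,"gripper": 2},
])

```text
time_s: 4.65
position: [0.4793, 0.2751, 0.4179]
tool_rot: [[-0.39, 0.921, -0.002], [0.921, 0.39, -0.001], [0.0, -0.002, -1.0]]
ft_force: [0.8, 0.3, -1.4]
grip_width: 0.0238
```

Run:
```python
from rig import env
from h import *
d=env.get_image("side");s=cam(d);w=env.get_image("wrist");cw=cam(w)
o=env.observe();p=o["position"];R=o["tool_rot"];g=p+R@[0,0,.155]
print(p,o["ft_force"],o["grip_width"])
# expected wedge: top centre
a=R[:,1]; top=g+np.array([0,0,.022]);
q=proj(s,g);print("grasp px side",q,"wrist",proj(cw,top))
def c(im,u,v,w,h,k):
    u,v=int(u),int(v)
    r=cv2.resize(im[v:v+h,u:u+w],None,fx=k,fy=k,interpolation=cv2.INTER_CUBIC)
    r=np.clip(r*1.5,0,255).astype(np.uint8)
    for i in range(0,w,10): cv2.putText(r,str(u+i),(i*k,8),0,.3,(255,255,255),1); r[::4,i*k]=255
    for i in range(0,h,10): cv2.putText(r,str(v+i),(0,i*k+8),0,.3,(255,255,255),1); r[i*k,::4]=255
    return r
r=np.hstack([c(d["color"],q[0]-25,q[1]-25,50,60,8),c(w["color"],270,150,100,120,4)])
cv2.imwrite("pics/g1.png",r)
np.savez("g1.npz",K=cw[0],R=cw[1],t=cw[2],p=p,T=R)
```

```text
[0.4794273  0.27517678 0.41757697] [ 0.27231564  0.40122372 -0.93298979] 0.023324519234421456
grasp px side [253.74358935 102.14800342] wrist [320.03951032 298.42889587]
```

View pics/g1.png

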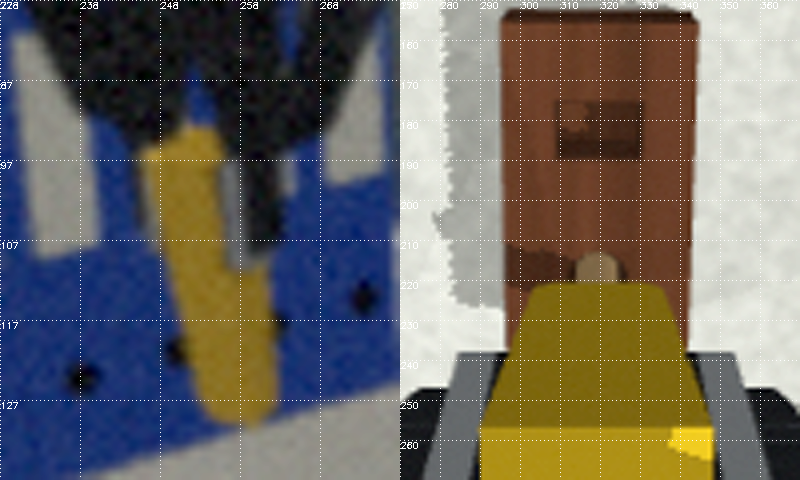

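The side crop shows the wedge in the jaws, thin end down. The wrist crop shows its sloping face, with the top −x edge at v≈256.8 (u 290–348.5) and the foot edge at v≈220.7 (u 303–335.5). I'll check the pitch and axis offset against these.

Run:
```python
from h import *
f=np.load("g1.npz");c=(f["K"],f["R"],f["t"]);p=f["p"];T=f["T"];g=p+T@[0,0,.155]
def tl(u,v,z): return T.T@(atz(c,u,v,z)-g)
for dz in (0,.003,-.003):
  zt=g[2]+.0206+dz; zf=g[2]-.0794+dz
  L,Rr=tl(290,256.8,zt),tl(348.5,256.8,zt); print(dz,"top edge y",L[1]*1e3,Rr[1]*1e3,"x",L[0]*1e3,Rr[0]*1e3)
  L,Rr=tl(303.3,220.7,zf),tl(335.5,220.7,zf); print("foot y",L[1]*1e3,Rr[1]*1e3,"x",L[0]*1e3,Rr[0]*1e3)
```

```text
0 top edge y -18.797665495052698 -18.77785759150399 x -12.24774105122727 11.60640254004478
foot y 3.4238195285382114 3.4440608075735146 x -12.39494755132424 12.322935850112847
0.003 top edge y -20.385389757760148 -20.366151112349243 x -11.909857968843228 11.258742837634857
foot y 2.28674783549713 2.306692013718267 x -12.220218328198134 12.134856810508216
-0.003 top edge y -17.20994123234528 -17.18956407065879 x -12.585624133611239 11.954062242454723
foot y 4.560891221579314 4.581429601428761 x -12.569676774450295 12.511014889717474
```

>>> step_arm([
  {"x": 0,"y": 0,"z": 0,"wx": 0,"wy": 0,"wz": 0.12,"gripper": 2},
  {"x": 0,"y": 0,"z": 0,"wx": 0,"wy": 0,"wz": 0.12,"gripper": 2},
  {"x": 0,"y": 0,"z": 0,"wx": 0,"wy": 0,"wz": 0.12,"gripper": 2},
  {"x": 0,"y": 0,"z": 0,"wx": 0,"wy": 0,"wz": 0.12,"gripper": 2},
  {"x": -2.3,"y": 0.96,"z": 0,"wx": 0,"wy": 0,"wz": 0,"gripper": 2},
  {"x": -2.3,"y": 0.96,"z": 0,"wx": 0,"wy": 0,"wz": 0,"gripper": 2},
  {"x": -2.3,"y": 0.96,"z": 0,"wx": 0,"wy": 0,"wz": 0,"gripper": 2},
  {"x": -2.3,"y": 0.96,"z": 0,"wx": 0,"wy": 0,"wz": 0,"gripper": 2},
  {"x": -2.3,"y": 0.96,"z": 0,"wx": 0,"wy": 0,"wz": 0,"gripper": 2},
  {"x": -2.3,"y": 0.96,"z": 0,"wx": 0,"wy": 0,"wz": 0,"gripper": 2},
  {"x": -2.3,"y": 0.96,"z": 0,"wx": 0,"wy": 0,"wz": 0,"gripper": 2},
  {"x": -2.3,"y": 0.96,"z": 0,"wx": 0,"wy": 0,"wz": 0,"gripper": 2},
  {"x": -2.3,"y": 0.96,"z": 0,"wx": 0,"wy": 0,"wz": 0,"gripper": 2},
  {"x": -2.3,"y": 0.96,"z": 0,"wx": 0,"wy": 0,"wz": 0,"gripper": 2},
  {"x": 0,"y": 0.65,"z": 0,"wx": 0.042,"wy": 0,"wz": 0,"gripper": 2},
  {"x": 0,"y": 0,"z": 0,"wx": 0,"wy": 0,"wz": 0,"gripper": 2},
  {"x": 0,"y": 0,"z": 0,"wx": 0,"wy": 0,"wz": 0,"gripper": 2},
])

```text
time_s: 6.45
position: [0.5635, 0.0381, 0.4183]
tool_rot: [[0.078, 0.996, -0.043], [0.997, -0.078, 0.004], [0.0, -0.043, -0.999]]
ft_force: [-0.2, -0.5, -0.5]
grip_width: 0.0234
```

```bash
cat >> h.py <<'E'
def crop(im,u,v,w,h,k,b=1.5):
    u,v=int(u),int(v)
    r=cv2.resize(im[v:v+h,u:u+w],None,fx=k,fy=k,interpolation=cv2.INTER_CUBIC)
    r=np.clip(r*b,0,255).astype(np.uint8)
    for i in range(0,w,10): cv2.putText(r,str(u+i),(i*k,8),0,.3,(255,255,255),1); r[::5,i*k]=255
    for i in range(0,h,10): cv2.putText(r,str(v+i),(0,i*k+8),0,.3,(255,255,255),1); r[i*k,::5]=255
    return r
def save(cw,o,fn): np.savez(fn,K=cw[0],R=cw[1],t=cw[2],p=o["position"],T=o["tool_rot"])
def load(fn):
    f=np.load(fn); return (f["K"],f["R"],f["t"]),f["p"],f["T"]
E
python3 - <<'E'
from rig import env
from h import *
w=env.get_image("wrist");c=cam(w);o=env.observe();save(c,o,"r1.npz")
print(o["position"],o["tool_rot"].round(4),o["grip_width"],o["ft_force"],o["time_s"])
q=proj(c,[.559,.038,.095]);print(q)
cv2.imwrite("pics/r1.png",crop(w["color"],240,120,160,120,5))
E
```

```text
[0.56332034 0.0382784  0.41858887] [[ 7.810e-02  9.960e-01 -4.230e-02]
 [ 9.969e-01 -7.800e-02  3.400e-03]
 [ 1.000e-04 -4.240e-02 -9.991e-01]] 0.02356149378732234 [ 0.34376043  0.36083047 -0.7313964 ] 6.5
[319.13395783 196.13483151]
```

View pics/r1.png

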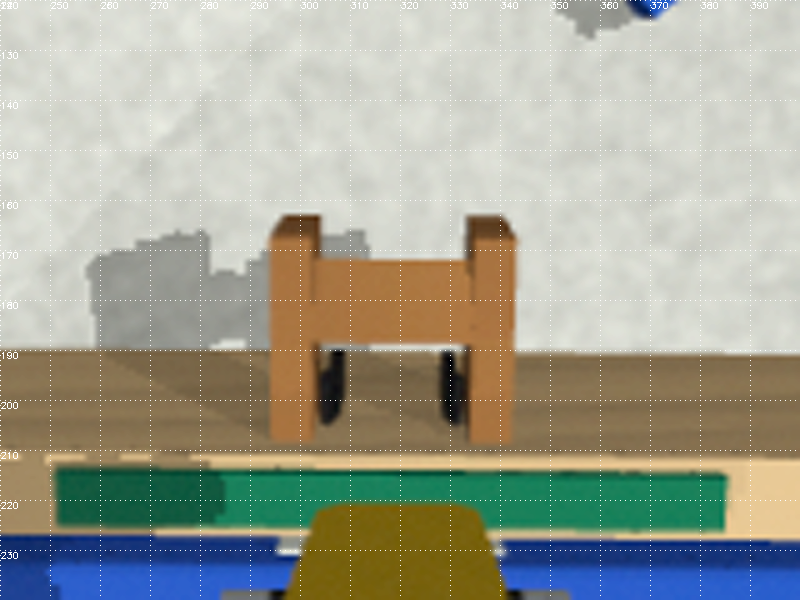

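The wrist crop shows the rail with outer edges at u=294 and 343 and inner edges at u≈303.6 and 333.6. The end wall's top is at v≈188.8, and the rail meets the board at v≈208. The board's top front edge runs from (240,210.5) to (400,212.4).

Run:
```python
from h import *
c,p,T=load("r1.npz"); g=p+T@[0,0,.155]; print("grasp",g)
A,B=atz(c,240,210.5,.105),atz(c,400,212.4,.105);print(A,B,"yaw y-axis",np.degrees(np.arctan2(*(A-B)[:2])))
M=np.array([atz(c,u,v,.095) for u,v in [(294,207.7),(343,208),(303.6,188.8),(333.6,188.8),(303.6,172),(333.6,172),(303.3,207.7),(334,208)]]);print(M.round(4))
print("mid outer",(M[0]+M[1])/2,"end wall mid",(M[2]+M[3])/2,"widths",np.linalg.norm(M[0]-M[1]),np.linalg.norm(M[2]-M[3]),"slot depth",((M[0]+M[1])/2-(M[2]+M[3])/2), "bd105",(A+B)/2)
for y in (.038,): print(A+(B-A)*(y-A[1])/(B-A)[1])
```

```text
grasp [0.55676314 0.03880791 0.26372854]
[ 0.56549619 -0.04589559  0.105     ] [0.58090629 0.1215913  0.105     ] yaw y-axis -174.7431425182553
[[0.5697 0.0098 0.095 ]
 [0.5742 0.0628 0.095 ]
 [0.5497 0.0221 0.095 ]
 [0.5522 0.054  0.095 ]
 [0.5317 0.0238 0.095 ]
 [0.5342 0.0552 0.095 ]
 [0.5705 0.0199 0.095 ]
 [0.5735 0.053  0.095 ]]
mid outer [0.57196064 0.03628886 0.095     ] end wall mid [0.55094363 0.03806649 0.095     ] widths 0.05313264007322462 0.031981482572282914 slot depth [ 0.02101702 -0.00177763  0.        ] bd105 [0.57320124 0.03784786 0.105     ]
[0.57321524 0.038      0.105     ]
```

>>> step_arm([
  {"x": -0.12,"y": 0.12,"z": 0,"wx": 0,"wy": 0,"wz": 0.009,"gripper": 2},
  {"x": 0,"y": 0.084,"z": 2,"wx": 0,"wy": 0,"wz": 0,"gripper": 2},
  {"x": 0,"y": 0.084,"z": 2,"wx": 0,"wy": 0,"wz": 0,"gripper": 2},
  {"x": 0,"y": 0.084,"z": 2,"wx": 0,"wy": 0,"wz": 0,"gripper": 2},
  {"x": 0,"y": 0.08,"z": 1.9,"wx": 0,"wy": 0,"wz": 0,"gripper": 2},
  {"x": 0,"y": 0,"z": 0,"wx": 0,"wy": 0,"wz": 0,"gripper": 2},
  {"x": 0,"y": 0,"z": 0,"wx": 0,"wy": 0,"wz": 0,"gripper": 2},
  {"x": 0,"y": 0,"z": 0,"wx": 0,"wy": 0,"wz": 0,"gripper": 2},
])

```text
time_s: 7.3
position: [0.5647, 0.0367, 0.3414]
tool_rot: [[0.088, 0.995, -0.04], [0.996, -0.087, 0.003], [-0.001, -0.04, -0.999]]
ft_force: [0.2, -0.3, -1.2]
grip_width: 0.0235
```

Run:
```python
from rig import env
from h import *
w=env.get_image("wrist");c=cam(w);o=env.observe();save(c,o,"r2.npz");d=env.get_image("side");s=cam(d)
p,T=o["position"],o["tool_rot"];g=p+T@[0,0,.155];print(p,g,T.round(4),o["ft_force"])
a=np.array([.996,-.087,0]);ax=g+a*.0016;ax[2]=g[2]-.0794;print("foot",ax)
b=np.array([.087,.996,0])
for x,y in [(10.5,-9),(-1.5,-9),(-1.5,9),(10.5,9)]: P=ax+a*x/1e3+b*y/1e3; print("side",proj(s,P).round(1),"wrist",proj(c,P).round(1))
q=proj(s,ax)
cv2.imwrite("pics/r2.png",np.hstack([crop(d["color"],q[0]-25,q[1]-30,50,60,8),crop(w["color"],270,150,80,96,5)]))
```

```text
[0.56468053 0.03661721 0.34130335] [0.55853274 0.03707797 0.186426  ] [[ 8.760e-02  9.954e-01 -3.970e-02]
 [ 9.962e-01 -8.750e-02  3.000e-03]
 [-5.000e-04 -3.980e-02 -9.992e-01]] [ 0.93473399 -0.04457575 -0.61838434]
foot [0.56012634 0.03693877 0.107026  ]
side [341.  176.6] wrist [308.4 234.7]
side [337.4 177.9] wrist [308.2 220. ]
side [333.2 175.2] wrist [331.7 220. ]
side [336.7 173.9] wrist [331.5 234.6]
```

View pics/r2.png

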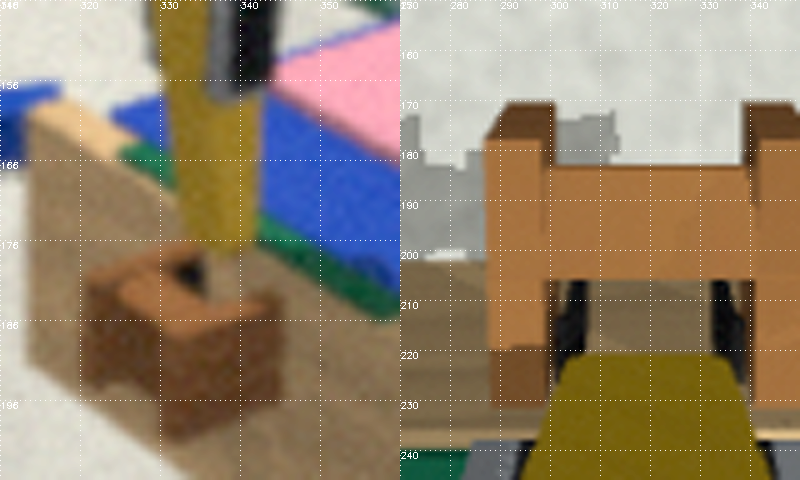

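The side crop shows the foot at about (337,177), just over the slot. In the wrist crop the foot edge is at v≈220.7 with its centre at u≈319.5. The slot's inner edges are at u≈300.6 and 339, the end wall is at v≈206 and the board at v≈231.5, so it's centred laterally.

Run:
```python
from h import *
c,p,T=load("r2.npz"); a=np.array([.996,-.087,0]);b=np.array([.087,.996,0])
g=p+T@[0,0,.155]
for n,u,v,z in [("endwall",320,206,.095),("board",320,231.5,.095),("board105",320,236.5,.105),("foot-",319.5,220.7,.107),("slotL",300.6,206,.095),("slotR",339.2,206,.095),("footL",303.5,222,.11),("footR",336,222,.11)]:
    P=atz(c,u,v,z)-g; print(n,(P@a*1e3).round(1),(P@b*1e3).round(1))
```

```text
endwall -7.7 0.1
board 14.0 0.1
board105 14.4 0.1
foot- 0.7 -0.3
slotL -7.7 -15.4
slotR -7.7 15.5
footL 0.7 -12.4
footR 0.7 12.2
```

>>> step_arm([
  {"x": 0,"y": -0.05,"z": 0,"wx": 0,"wy": 0,"wz": 0,"gripper": 2},
  {"x": 0,"y": 0.02,"z": 0.5,"wx": 0,"wy": 0,"wz": 0,"gripper": 2},
  {"x": 0,"y": 0.02,"z": 0.5,"wx": 0,"wy": 0,"wz": 0,"gripper": 2},
  {"x": 0,"y": 0.02,"z": 0.4,"wx": 0,"wy": 0,"wz": 0,"gripper": 2},
  {"x": 0,"y": 0.016,"z": 0.4,"wx": 0,"wy": 0,"wz": 0,"gripper": 2},
  {"x": 0,"y": 0.016,"z": 0.4,"wx": 0,"wy": 0,"wz": 0,"gripper": 2},
])

```text
time_s: 8.0
position: [0.5641, 0.0366, 0.3176]
tool_rot: [[0.088, 0.995, -0.042], [0.996, -0.088, 0.003], [-0.0, -0.042, -0.999]]
ft_force: [-0.2, 0.0, -1.0]
grip_width: 0.0234
```

>>> step_arm([
  {"x": 0,"y": 0.016,"z": 0.4,"wx": 0,"wy": 0,"wz": 0,"gripper": 2},
  {"x": 0,"y": 0.016,"z": 0.4,"wx": 0,"wy": 0,"wz": 0,"gripper": 2},
  {"x": 0,"y": 0.0,"z": 0,"wx": 0,"wy": 0,"wz": 0,"gripper": 2},
])

```text
time_s: 8.3
position: [0.5643, 0.0366, 0.3099]
tool_rot: [[0.088, 0.995, -0.041], [0.996, -0.088, 0.003], [-0.0, -0.041, -0.999]]
ft_force: [3.2, -0.8, -3.6]
grip_width: 0.0233
```

>>> step_arm([
  {"x": 0,"y": 0.016,"z": 0.4,"wx": 0,"wy": 0,"wz": 0,"gripper": 2},
  {"x": 0,"y": 0.016,"z": 0.4,"wx": 0,"wy": 0,"wz": 0,"gripper": 2},
  {"x": 0,"y": 0.008,"z": 0.2,"wx": 0,"wy": 0,"wz": 0,"gripper": 2},
  {"x": 0,"y": 0,"z": 0,"wx": 0,"wy": 0,"wz": 0,"gripper": 2},
])

```text
time_s: 8.7
position: [0.5641, 0.0366, 0.3001]
tool_rot: [[0.088, 0.995, -0.041], [0.996, -0.088, 0.003], [-0.0, -0.042, -0.999]]
ft_force: [2.1, 0.9, 1.9]
grip_width: 0.0238
```

Run:
```python
from rig import env
from h import *
w=env.get_image("wrist");c=cam(w);o=env.observe();save(c,o,"r3.npz");d=env.get_image("side")
p,T=o["position"],o["tool_rot"];g=p+T@[0,0,.155];print(p,g,o["ft_force"],o["grip_width"])
cv2.imwrite("pics/r3.png",np.hstack([crop(d["color"],312,140,50,60,8),crop(w["color"],270,190,80,96,5)]))
```

```text
[0.56412117 0.03654769 0.30007648] [0.5576913  0.03704761 0.14521071] [1.79953679 0.1785067  1.02648965] 0.023631098209749825
```

View pics/r3.png

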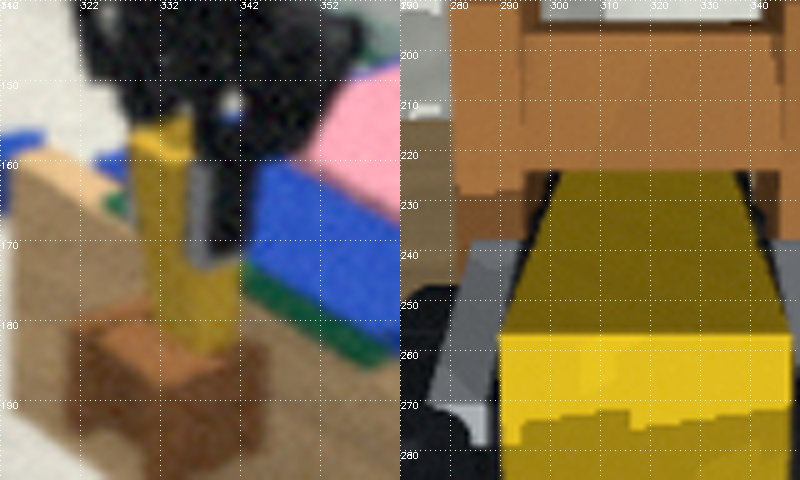

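The wedge is in the slot. Its top edge is still at v≈256.8, so it hasn't slipped in the grip, and the foot is about 29 mm below the mouth. I'll go 3 mm deeper, release, retract and close the fingers.

>>> step_arm([
  {"x": 0,"y": 0.012,"z": 0.3,"wx": 0,"wy": 0,"wz": 0,"gripper": 2},
  {"x": 0,"y": 0,"z": 0,"wx": 0,"wy": 0,"wz": 0,"gripper": 2},
  {"x": 0,"y": 0,"z": 0,"wx": 0,"wy": 0,"wz": 0,"gripper": 3},
  {"x": 0,"y": 0,"z": 0,"wx": 0,"wy": 0,"wz": 0,"gripper": 4.5},
  {"x": 0,"y": 0,"z": 0,"wx": 0,"wy": 0,"wz": 0,"gripper": 6},
  {"x": 0,"y": 0,"z": 0,"wx": 0,"wy": 0,"wz": 0,"gripper": 6},
  {"x": 0,"y": 0,"z": 0,"wx": 0,"wy": 0,"wz": 0,"gripper": 6},
  {"x": 0,"y": -0.04,"z": -1,"wx": 0,"wy": 0,"wz": 0,"gripper": 6},
  {"x": 0,"y": -0.084,"z": -2,"wx": 0,"wy": 0,"wz": 0,"gripper": 6},
  {"x": 0,"y": -0.084,"z": -2,"wx": 0,"wy": 0,"wz": 0,"gripper": 6},
  {"x": 0,"y": -0.084,"z": -2,"wx": 0,"wy": 0,"wz": 0,"gripper": 6},
  {"x": 0,"y": -0.084,"z": -2,"wx": 0,"wy": 0,"wz": 0,"gripper": 4},
  {"x": 0,"y": 0,"z": 0,"wx": 0,"wy": 0,"wz": 0,"gripper": 2},
  {"x": 0,"y": 0,"z": 0,"wx": -0.042,"wy": 0,"wz": 0,"gripper": 0},
  {"x": 0,"y": 0,"z": 0,"wx": 0,"wy": 0,"wz": 0,"gripper": 0},
  {"x": 0,"y": 0,"z": 0,"wx": 0,"wy": 0,"wz": 0,"gripper": 0},
  {"x": 0,"y": 0,"z": 0,"wx": 0,"wy": 0,"wz": 0,"gripper": 0},
  {"x": 0,"y": 0,"z": 0,"wx": 0,"wy": 0,"wz": 0,"gripper": 0},
])

```text
time_s: 10.6
position: [0.5641, 0.0366, 0.3869]
tool_rot: [[0.088, 0.996, -0.001], [0.996, -0.088, -0.0], [-0.0, -0.001, -1.0]]
ft_force: [0.5, 0.2, -0.4]
grip_width: -0.0005
```

Run:
```python
from rig import env
from h import *
w=env.get_image("wrist");c=cam(w);o=env.observe();save(c,o,"r4.npz");d=env.get_image("side");s=cam(d)
p,T=o["position"],o["tool_rot"];g=p+T@[0,0,.155];print(p,g,T.round(3),o["ft_force"],o["grip_width"])
cv2.imwrite("pics/r4.png",np.hstack([crop(d["color"],312,140,50,60,8),crop(w["color"],280,180,80,120,5)[:480]]))
```

```text
[0.56411997 0.03663215 0.386968  ] [0.56401095 0.03658732 0.23196805] [[ 0.088  0.996 -0.001]
 [ 0.996 -0.088 -0.   ]
 [-0.    -0.001 -1.   ]] [ 0.57598937 -0.22208953 -1.20889292] 5.716263758881981e-06
```

View pics/r4.png

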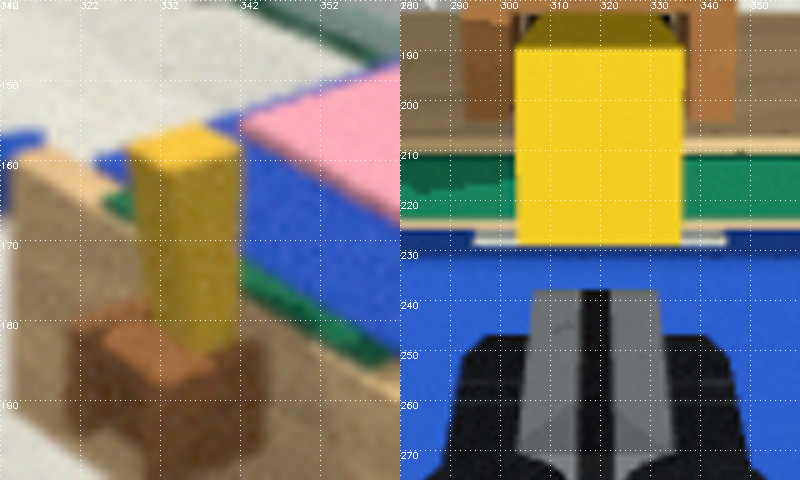

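The wedge stands by itself in the slot. In the wrist crop its top face spans u 303–336.5 and v 189.8–228.7, with the closed fingertips below at (319,238).

Run:
```python
from h import *
c,p,T=load("r4.npz"); t=p+T@[0,0,.173]
for z in (.160,.163,.166):
    F,B,L,R=[atz(c,u,v,z) for u,v in [(319.8,189.8),(319.8,228.7),(303.2,210),(336.5,210)]]
    m=(F+B)/2
    print(z,np.linalg.norm(F-B),np.linalg.norm(L-R),m.round(4),"shift tool cm",(T.T@(m-t)*100).round(2))
print(atz(c,320,208,.105))
```

```text
0.16 0.029953267450381273 0.024347609396067844 [0.5563 0.0371 0.16  ] shift tool cm [-0.02 -0.76  5.4 ]
0.163 0.02949654759174525 0.02397636319596899 [0.5553 0.0371 0.163 ] shift tool cm [-0.02 -0.86  5.1 ]
0.166 0.02903982773310912 0.02360511699587016 [0.5543 0.0372 0.166 ] shift tool cm [-0.02 -0.97  4.8 ]
[0.57308889 0.03595969 0.105     ]
```

>>> step_arm([
  {"x": 0,"y": -0.4,"z": 1.5,"wx": 0,"wy": 0,"wz": 0,"gripper": 0},
  {"x": 0,"y": -0.38,"z": 1.5,"wx": 0,"wy": 0,"wz": 0,"gripper": 0},
  {"x": 0,"y": 0,"z": 1.2,"wx": 0,"wy": 0,"wz": 0,"gripper": 0},
  {"x": 0,"y": 0,"z": 0.4,"wx": 0,"wy": 0,"wz": 0,"gripper": 0},
  {"x": 0,"y": 0,"z": 0.2,"wx": 0,"wy": 0,"wz": 0,"gripper": 0},
  {"x": 0,"y": 0,"z": 0.1,"wx": 0,"wy": 0,"wz": 0,"gripper": 0},
  {"x": 0,"y": 0,"z": 0.1,"wx": 0,"wy": 0,"wz": 0,"gripper": 0},
  {"x": 0,"y": 0,"z": 0.1,"wx": 0,"wy": 0,"wz": 0,"gripper": 0},
  {"x": 0,"y": 0,"z": 0.1,"wx": 0,"wy": 0,"wz": 0,"gripper": 0},
])

```text
time_s: 11.6
position: [0.5564, 0.0373, 0.3356]
tool_rot: [[0.088, 0.996, 0.001], [0.996, -0.088, -0.0], [-0.0, 0.001, -1.0]]
ft_force: [-1.2, 1.7, 5.7]
grip_width: -0.0
```

>>> step_arm([
  {"x": 0,"y": 0,"z": 0.1,"wx": 0,"wy": 0,"wz": 0,"gripper": 0},
  {"x": 0,"y": 0,"z": 0.1,"wx": 0,"wy": 0,"wz": 0,"gripper": 0},
  {"x": 0,"y": 0,"z": 0.1,"wx": 0,"wy": 0,"wz": 0,"gripper": 0},
])

```text
time_s: 11.9
position: [0.5564, 0.0373, 0.333]
tool_rot: [[0.088, 0.996, 0.002], [0.996, -0.088, -0.001], [-0.0, 0.002, -1.0]]
ft_force: [-0.4, 0.3, 5.6]
grip_width: 0.0001
```

>>> step_arm([
  {"x": 0,"y": 0,"z": 0.1,"wx": 0,"wy": 0,"wz": 0,"gripper": 0},
  {"x": 0,"y": 0,"z": 0.1,"wx": 0,"wy": 0,"wz": 0,"gripper": 0},
  {"x": 0,"y": 0,"z": 0.1,"wx": 0,"wy": 0,"wz": 0,"gripper": 0},
  {"x": 0,"y": 0,"z": 0.1,"wx": 0,"wy": 0,"wz": 0,"gripper": 0},
  {"x": 0,"y": 0,"z": 0.1,"wx": 0,"wy": 0,"wz": 0,"gripper": 0},
  {"x": 0,"y": 0,"z": 0.1,"wx": 0,"wy": 0,"wz": 0,"gripper": 0},
])

```text
time_s: 12.5
position: [0.5564, 0.0373, 0.327]
tool_rot: [[0.088, 0.996, 0.002], [0.996, -0.088, -0.001], [-0.0, 0.002, -1.0]]
ft_force: [-0.2, -0.3, 5.8]
grip_width: -0.0001
```

>>> step_arm([
  {"x": 0,"y": 0,"z": 0.1,"wx": 0,"wy": 0,"wz": 0,"gripper": 0},
  {"x": 0,"y": 0,"z": 0.1,"wx": 0,"wy": 0,"wz": 0,"gripper": 0},
])

```text
time_s: 12.7
position: [0.5564, 0.0373, 0.325]
tool_rot: [[0.088, 0.996, 0.002], [0.996, -0.088, -0.001], [-0.0, 0.002, -1.0]]
ft_force: [-0.4, 0.1, 5.8]
grip_width: 0.0002
```

>>> step_arm([
  {"x": 0,"y": 0,"z": 0.05,"wx": 0,"wy": 0,"wz": 0,"gripper": 0},
  {"x": 0,"y": 0,"z": 0.05,"wx": 0,"wy": 0,"wz": 0,"gripper": 0},
])

```text
time_s: 12.9
position: [0.5565, 0.0373, 0.324]
tool_rot: [[0.088, 0.996, 0.002], [0.996, -0.088, -0.001], [-0.0, 0.002, -1.0]]
ft_force: [0.4, -0.0, 5.9]
grip_width: 0.0001
```

>>> step_arm([
  {"x": 0,"y": 0,"z": 0.05,"wx": 0,"wy": 0,"wz": 0,"gripper": 0},
  {"x": 0,"y": 0,"z": 0.05,"wx": 0,"wy": 0,"wz": 0,"gripper": 0},
])

```text
time_s: 13.1
position: [0.5565, 0.0372, 0.323]
tool_rot: [[0.088, 0.996, 0.002], [0.996, -0.088, -0.001], [-0.0, 0.002, -1.0]]
ft_force: [0.3, -1.3, 5.7]
grip_width: 0.0004
```

>>> step_arm([
  {"x": 0,"y": 0,"z": 0.05,"wx": 0,"wy": 0,"wz": 0,"gripper": 0},
  {"x": 0,"y": 0,"z": 0.05,"wx": 0,"wy": 0,"wz": 0,"gripper": 0},
  {"x": 0,"y": 0,"z": 0.05,"wx": 0,"wy": 0,"wz": 0,"gripper": 0},
])

```text
time_s: 13.4
position: [0.5565, 0.0373, 0.3215]
tool_rot: [[0.088, 0.996, 0.002], [0.996, -0.088, -0.001], [-0.0, 0.002, -1.0]]
ft_force: [-0.5, 0.4, 4.8]
grip_width: -0.0002
```

>>> step_arm([
  {"x": 0,"y": 0,"z": 0.05,"wx": 0,"wy": 0,"wz": 0,"gripper": 0},
  {"x": 0,"y": 0,"z": 0.05,"wx": 0,"wy": 0,"wz": 0,"gripper": 0},
  {"x": 0,"y": 0,"z": 0.05,"wx": 0,"wy": 0,"wz": 0,"gripper": 0},
])

```text
time_s: 13.7
position: [0.5565, 0.0373, 0.3201]
tool_rot: [[0.088, 0.996, 0.002], [0.996, -0.088, -0.001], [-0.0, 0.003, -1.0]]
ft_force: [1.0, -0.1, 5.1]
grip_width: 0.0005
```

>>> step_arm([
  {"x": 0,"y": 0,"z": 0.05,"wx": 0,"wy": 0,"wz": 0,"gripper": 0},
  {"x": 0,"y": 0,"z": 0.05,"wx": 0,"wy": 0,"wz": 0,"gripper": 0},
  {"x": 0,"y": 0,"z": 0.05,"wx": 0,"wy": 0,"wz": 0,"gripper": 0},
])

```text
time_s: 14.0
position: [0.5566, 0.0372, 0.3187]
tool_rot: [[0.088, 0.996, 0.003], [0.996, -0.088, -0.001], [-0.0, 0.003, -1.0]]
ft_force: [1.6, 0.0, 7.6]
grip_width: -0.0002
```

>>> step_arm([
  {"x": 0,"y": 0,"z": 0.05,"wx": 0,"wy": 0,"wz": 0,"gripper": 0},
  {"x": 0,"y": 0,"z": 0.05,"wx": 0,"wy": 0,"wz": 0,"gripper": 0},
])

```text
time_s: 14.2
position: [0.5566, 0.0373, 0.3178]
tool_rot: [[0.088, 0.996, 0.003], [0.996, -0.088, -0.001], [-0.0, 0.003, -1.0]]
ft_force: [-0.2, -0.7, 6.3]
grip_width: -0.0003
```

>>> step_arm([
  {"x": 0,"y": 0,"z": 0.05,"wx": 0,"wy": 0,"wz": 0,"gripper": 0},
  {"x": 0,"y": 0,"z": 0.05,"wx": 0,"wy": 0,"wz": 0,"gripper": 0},
  {"x": 0,"y": 0,"z": 0.05,"wx": 0,"wy": 0,"wz": 0,"gripper": 0},
])

```text
time_s: 14.5
position: [0.5567, 0.0372, 0.3165]
tool_rot: [[0.088, 0.996, 0.004], [0.996, -0.088, -0.001], [-0.001, 0.004, -1.0]]
ft_force: [1.2, -0.5, 8.6]
grip_width: 0.0002
```

>>> step_arm([
  {"x": 0,"y": 0,"z": 0.05,"wx": 0,"wy": 0,"wz": 0,"gripper": 0},
  {"x": 0,"y": 0,"z": 0.05,"wx": 0,"wy": 0,"wz": 0,"gripper": 0},
])

```text
time_s: 14.7
position: [0.5568, 0.0372, 0.3158]
tool_rot: [[0.088, 0.996, 0.005], [0.996, -0.088, -0.001], [-0.001, 0.005, -1.0]]
ft_force: [0.5, 0.7, 8.9]
grip_width: 0.0001
```

>>> step_arm([
  {"x": 0,"y": 0,"z": 0.05,"wx": 0,"wy": 0,"wz": 0,"gripper": 0},
  {"x": 0,"y": 0,"z": 0.05,"wx": 0,"wy": 0,"wz": 0,"gripper": 0},
])

```text
time_s: 14.9
position: [0.5569, 0.0372, 0.3151]
tool_rot: [[0.088, 0.996, 0.006], [0.996, -0.088, -0.001], [-0.001, 0.006, -1.0]]
ft_force: [1.8, 0.1, 10.0]
grip_width: -0.0
```

>>> step_arm([
  {"x": 0,"y": 0,"z": 0.05,"wx": 0,"wy": 0,"wz": 0,"gripper": 0},
  {"x": 0,"y": 0,"z": 0.05,"wx": 0,"wy": 0,"wz": 0,"gripper": 0},
])

```text
time_s: 15.1
position: [0.557, 0.0371, 0.3143]
tool_rot: [[0.088, 0.996, 0.006], [0.996, -0.088, -0.001], [-0.001, 0.006, -1.0]]
ft_force: [2.6, -0.5, 12.1]
grip_width: -0.0002
```

>>> step_arm([
  {"x": 0,"y": 0,"z": 0.05,"wx": 0,"wy": 0,"wz": 0,"gripper": 0},
  {"x": 0,"y": 0,"z": 0.05,"wx": 0,"wy": 0,"wz": 0,"gripper": 0},
])

```text
time_s: 15.3
position: [0.5571, 0.0372, 0.3138]
tool_rot: [[0.088, 0.996, 0.007], [0.996, -0.088, -0.001], [-0.001, 0.007, -1.0]]
ft_force: [-0.5, -0.0, 18.1]
grip_width: 0.0003
```

>>> step_arm([
  {"x": 0,"y": 0,"z": 0,"wx": 0,"wy": 0,"wz": 0,"gripper": 0},
  {"x": 0,"y": 0,"z": 0,"wx": 0,"wy": 0,"wz": 0,"gripper": 0},
  {"x": 0,"y": 0,"z": 0,"wx": 0,"wy": 0,"wz": 0,"gripper": 0},
])

```text
time_s: 15.6
position: [0.5571, 0.0372, 0.3139]
tool_rot: [[0.088, 0.996, 0.007], [0.996, -0.088, -0.001], [-0.001, 0.007, -1.0]]
ft_force: [-0.1, -0.1, 15.5]
grip_width: 0.0001
```

>>> step_arm([
  {"x": 0,"y": 0,"z": -0.4,"wx": 0,"wy": 0,"wz": 0,"gripper": 0},
  {"x": 0,"y": 0,"z": -0.4,"wx": 0,"wy": 0,"wz": 0,"gripper": 0},
  {"x": 0,"y": 0,"z": 0,"wx": 0,"wy": 0,"wz": 0,"gripper": 0},
  {"x": 0,"y": 0,"z": 0,"wx": 0,"wy": 0,"wz": 0,"gripper": 0},
  {"x": 0,"y": 0,"z": 0.3,"wx": 0,"wy": 0,"wz": 0,"gripper": 0},
  {"x": 0,"y": 0,"z": 0.15,"wx": 0,"wy": 0,"wz": 0,"gripper": 0},
  {"x": 0,"y": 0,"z": 0.1,"wx": 0,"wy": 0,"wz": 0,"gripper": 0},
  {"x": 0,"y": 0,"z": 0.1,"wx": 0,"wy": 0,"wz": 0,"gripper": 0},
  {"x": 0,"y": 0,"z": 0.1,"wx": 0,"wy": 0,"wz": 0,"gripper": 0},
  {"x": 0,"y": 0,"z": 0,"wx": 0,"wy": 0,"wz": 0,"gripper": 0},
])

```text
time_s: 16.6
position: [0.5559, 0.0374, 0.3138]
tool_rot: [[0.087, 0.996, 0.001], [0.996, -0.087, -0.001], [-0.001, 0.002, -1.0]]
ft_force: [-8.2, -0.3, 19.2]
grip_width: -0.0001
```

>>> step_arm([
  {"x": 0,"y": 0,"z": 0,"wx": 0,"wy": 0,"wz": 0,"gripper": 0},
  {"x": 0,"y": 0,"z": -0.5,"wx": 0,"wy": 0,"wz": 0,"gripper": 0},
  {"x": 0,"y": 0,"z": -0.5,"wx": 0,"wy": 0,"wz": 0,"gripper": 0},
  {"x": 0,"y": 0,"z": 0,"wx": 0,"wy": 0,"wz": 0,"gripper": 0},
  {"x": 0,"y": 0,"z": 0,"wx": 0,"wy": 0,"wz": 0,"gripper": 0},
])

```text
time_s: 17.1
position: [0.5563, 0.0373, 0.3214]
tool_rot: [[0.088, 0.996, -0.0], [0.996, -0.088, -0.0], [-0.0, -0.0, -1.0]]
ft_force: [-0.7, -0.6, 0.4]
grip_width: 0.0001
```

Run:
```python
from rig import env
from h import *
o=env.observe();p,T=o["position"],o["tool_rot"];print(p,T.round(4),o["ft_force"])
d=env.get_image("side");s=cam(d);w=env.get_image("wrist");c=cam(w)
a=np.array([.996,-.087,0]);b=np.array([.087,.996,0]);m=np.array([.5615,.0372,0])
for x in (10.5,-19.5): print([proj(s,m+a*x/1e3+b*y/1e3+[0,0,.141]).round(1) for y in (-12,12)],[proj(c,m+a*x/1e3+b*y/1e3+[0,0,.141]).round(1) for y in (-12,12)])
cv2.imwrite("pics/r5.png",np.hstack([crop(d["color"],312,140,50,60,8),crop(w["color"],280,180,80,96,5)]))
np.save("r5w.npy",w["color"])
```

```text
[0.55632059 0.03725517 0.32139595] [[ 8.770e-02  9.961e-01 -4.000e-04]
 [ 9.961e-01 -8.770e-02 -3.000e-04]
 [-4.000e-04 -3.000e-04 -1.000e+00]] [-0.74808817 -0.60067247  0.36909374]
[array([342.4, 165.3]), array([336.6, 161.9])] [array([301. , 271.7]), array([341.2, 271.6])]
[array([333.2, 168.5]), array([327.5, 165. ])] [array([300. , 224.8]), array([342.3, 224.8])]
```

View pics/r5.png

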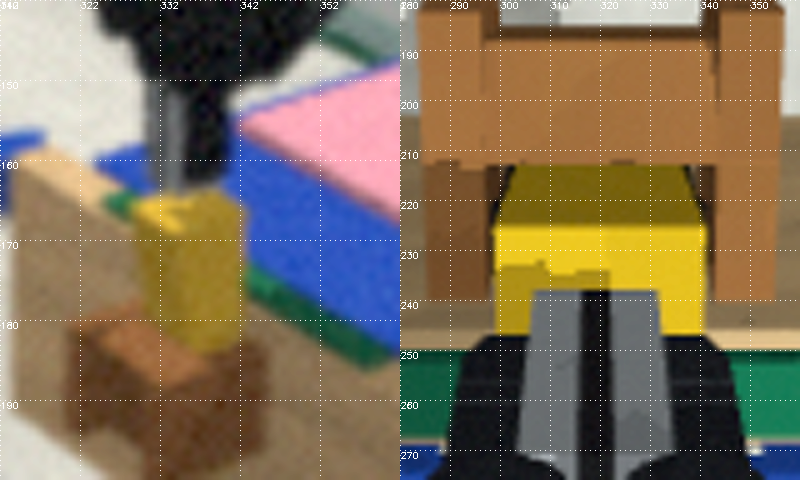

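The last picture shows the wedge's sloping face meeting the end wall (v≈213). Its top front edge is at v≈225.6, against 224.8 predicted with the back on the board. At 54 mm depth the wedge is 21.7 mm thick, which equals the measured slot. I'll do one more confirming press.

>>> step_arm([
  {"x": 0,"y": 0,"z": 0.4,"wx": 0,"wy": 0,"wz": 0,"gripper": 0},
  {"x": 0,"y": 0,"z": 0.25,"wx": 0,"wy": 0,"wz": 0,"gripper": 0},
  {"x": 0,"y": 0,"z": 0.1,"wx": 0,"wy": 0,"wz": 0,"gripper": 0},
  {"x": 0,"y": 0,"z": 0.1,"wx": 0,"wy": 0,"wz": 0,"gripper": 0},
  {"x": 0,"y": 0,"z": 0.1,"wx": 0,"wy": 0,"wz": 0,"gripper": 0},
  {"x": 0,"y": 0,"z": 0.03,"wx": 0,"wy": 0,"wz": 0,"gripper": 0},
  {"x": 0,"y": 0,"z": 0,"wx": 0,"wy": 0,"wz": 0,"gripper": 0},
  {"x": 0,"y": 0,"z": 0,"wx": 0,"wy": 0,"wz": 0,"gripper": 0},
])

```text
time_s: 18.0
position: [0.5559, 0.0374, 0.3138]
tool_rot: [[0.087, 0.996, 0.001], [0.996, -0.087, -0.001], [-0.001, 0.001, -1.0]]
ft_force: [-7.6, -1.0, 17.0]
grip_width: 0.0001
```

It sits at the same height (0.3138) under 17 N, so it's tight. I'll retract.

>>> step_arm([
  {"x": 0,"y": 0,"z": -0.5,"wx": 0,"wy": 0,"wz": 0,"gripper": 0},
  {"x": 0,"y": 0,"z": -2,"wx": 0,"wy": 0,"wz": 0,"gripper": 0},
  {"x": 0,"y": 0,"z": -4,"wx": 0,"wy": 0,"wz": 0,"gripper": 0},
  {"x": 0,"y": 0,"z": -4,"wx": 0,"wy": 0,"wz": 0,"gripper": 0},
  {"x": 0,"y": 0,"z": 0,"wx": 0,"wy": 0,"wz": 0,"gripper": 0},
  {"x": 0,"y": 0,"z": 0,"wx": 0,"wy": 0,"wz": 0,"gripper": 0},
])

```text
time_s: 18.6
position: [0.5562, 0.0373, 0.4171]
tool_rot: [[0.088, 0.996, 0.001], [0.996, -0.088, -0.001], [-0.0, 0.001, -1.0]]
ft_force: [-0.0, 0.5, -0.1]
grip_width: -0.0001
```

Run:
```python
from rig import env
from h import *
w=env.get_image("wrist");c=cam(w);d=env.get_image("side");s=cam(d)
y=cv2.cvtColor(w["color"],cv2.COLOR_BGR2HSV);m=((y[...,0]>18)&(y[...,0]<35)&(y[...,1]>150)&(y[...,2]>130)).astype(np.uint8)
n,l,st,_=cv2.connectedComponentsWithStats(m);print(st[st[:,4]>80])
a=np.array([.996,-.087,0]);b=np.array([.087,.996,0]);q=np.array([.5615,.0372,.141])
for x in (10.5,-19.5): print([proj(c,q+a*x/1e3+b*k/1e3).round(1) for k in (-12,12)])
s0=cv2.imread("pics/side1.png");df=cv2.absdiff(s0,d["color"]).max(2)>40
n,l,st,_=cv2.connectedComponentsWithStats(df.astype(np.uint8));print("side changes",st[1:][st[1:,4]>25])
print(env.observe()["ft_force"],env.observe()["time_s"])
env.close_job()
```

```text
[[     0      0    640    400 255160]
 [   306    185     27     32    840]]
[array([307.2, 216.4]), array([333.3, 216.4])]
[array([306.8, 184.7]), array([333.7, 184.7])]
side changes [[ 102    0   24   26  474]
 [ 288    0   85  129 5734]
 [  22    4   41   59 1687]
 [  97   28   11   35  143]
 [ 228   49   50   63 1760]
 [  22   57   57   20  542]
 [  84   74   47   67  645]
 [  20   87   41   18  443]
 [  50   97   24    5   43]
 [  93  115   20   13  165]
 [  20  122    6   14   41]
 [  19  137    8   18   50]
 [  70  143   67   75 2869]
 [  82  146   26    9   52]
 [ 251  153   14   25  219]
 [   0  155   89  178 6449]
 [ 328  162   15   14  140]
 [ 362  187   12    7   30]
 [ 272  191   11    6   41]
 [ 297  202   81   79 3250]
 [  72  209   19   11   83]
 [  61  215    8   24   86]
 [ 391  231   26   14  116]
 [ 423  235   59   52 1470]
 [ 159  252   31   54  639]
 [ 341  255   84  119 5346]
 [ 179  263   73   21  938]
 [ 139  265   15    6   44]
 [  96  270   35   40  309]
 [ 258  273   36   16  259]
 [ 191  294  153   65 3549]
 [  98  319   33   13  115]
 [ 214  335   13   39  213]
 [ 131  375   49   25  476]]
[ 0.21828579 -0.2819743  -0.14086212] 18.7
the job is handed in; nothing more can be done
```

The yellow wedge is jammed in the rail slot with its foot about 54 mm below the mouth, and I handed the job in at 18.7 s. I gripped it by its flat sides, corrected a lean of about 2.4°, and let it go about 32 mm into the slot. Then I pressed it down from the top with the closed fingertips.

**Tightness:** it slid on at about 6 N, then stopped. Two more presses of 17 and 19 N left its height unchanged, and the highest force I read was 19 N. At that depth the wedge is 21.7 mm thick, which equals the slot I measured.

**Position:** in the last wrist image the wedge's top face was within about 1 pixel (roughly 1 mm) of where it should be with its back on the board. The arm was clear of it and read about zero force.

**Not fully settled:**
- **Sideways force:** the last two presses also showed about 8 N of sideways force on the fingertips that I couldn't explain, though the wedge didn't shift.
- **Other objects:** the arm only came near the holder and the rack. My before-and-after image comparison was swamped by the arm and its shadow, so it didn't separately confirm that the other things stayed put.

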